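Sweep the brass offcuts off the sorting board into the scrap tray

ROBOT

A 6-joint arm with a two-finger parallel gripper is mounted at the origin on the work surface. World frame = base frame: x ahead of the robot, y to its left, z up, the work surface at z = 0. Lengths are in mm, angles in degrees, forces in N, time in s.
With the tool pointing down it reaches from about 350 to 975 mm from the base axis. Payload 17.4 kg.
Tool frame: the origin (TCP) lies midway between the tips of the shut fingers; the grasp point (between the pads) lies 19 mm behind it; z points along the fingers, y is the line along which they close (so a half turn about z gives the same grasp; the last joint's range is limited). The gripper opens to 85 mm and grips with 20 to 120 N. Pads are 22 mm wide; open, the fingers measure 114 mm over their backs; the gripper's body (76 mm by 85 mm) begins 54 mm behind the grasp point. The pads swing forward as they close: fully open they stand 13 mm farther back than shut.
Start: joints at [65.558, 6.646, 82.598, -0, 90.757, -2.166], TCP at [255.886, 624.624, 231.303] pointing down, gripper open.
Joint ranges: [-162.19, 162.19], [-47.58, 125.68], [4.15, 143.07], [-65.23, 245.23], [0.69, 171.88], [-170.13, 170.13]. Speed limits (degrees/s): [108.29, 108.29, 127.2, 180, 180, 180].

INTERFACE

Orientations are given as a 3x3 rotation matrix whose columns are the frame's x, y, z axes.
In Python, from plant import bot gives the robot as it stands. The module is installed in compiled form; this text tells all that it offers.
- The arm moves only by the tool move_arm, never from a script. Its arguments are lists of equal length, an entry for each row: "xyz": the shift along the tool's x, y, z in mm, a list of three; "twist": the turn, a rotation vector about the tool's x, y, z in rad, a list of three; "jaw": the closure in counts, from 0 (fully open) to 255 (shut). A call has 1 to 5 rows; each row is the pose to reach, as a shift and turn from the pose commanded when the call began, along the tool's axes at that moment; what a row does not reach only later rows make up. A row lasts 1/12 s, in which the tool goes at most 41.7 mm and 7.16 degrees, less where a joint would pass 70% of its speed; a pose out of reach is approached as far as the arm can. A call with a gripper value outside its range is refused whole. The fingers move at their own pace and stop on an object; "grip_force" is the grip in N (left out, the last holds). Time passes only in rows, so rows that repeat a pose let the fingers close. It gives the time, the measured TCP pose, the force, the opening and the grip force at its end, in the units of the state.
- bot.state(): the state, without advancing time (a new reading comes with each control period).
- bot.get_image(name): name is "side" or "top" or "wrist"; returns a dict with "img" (384x512x3 uint8, red, green, blue), "range_z" (384x512 float32, mm along the optical axis (not along the pixel's ray), 0 where there is no reading), "fx", "fy", "cx", "cy" (pixels), "R" (3x3) and "t" (3): a world point X has camera coordinates R X + t; the wrist camera has in their place "tool_from_camera" (4x4, takes a point from camera to tool coordinates, whose origin is the TCP and whose axes are the flange's). Camera axes: x right, y down, z forward; pixel columns grow to the right and rows downward; lengths in mm; the calibration is good to about 2 mm. A picture is of the moment at which its call begins: read the wrist's pose just before it.
- bot.close_job(): hands the job in; it is judged then, once.
Trained networks look in a picture, given as the dict that the camera call returned (one of the last four; its "shot" number tells which), for a name from the list of things; names that differ only in an ending like _2 or _b are one class to them, and where a whole thing is asked for, a point or a joint stands for the part that bears it (a point fixed in the world has none). Each returns a list of dicts, best first, with "conf" (0 to 1); they miss things now and then, are a little off and sometimes report something else, mostly with a low value. They report only what shows in the picture. A call takes as long as a camera call.
- bot.spot_in(picture, thing): "at" ([x, y, z] in mm, in world coordinates, good to about 4 mm: the middle of the surface that is visible of it).
- bot.place_of(picture, thing): "at" ([x, y, z] in mm, in world coordinates, good to about 4 mm: a listed point, or the origin of a listed thing).
The state is a dict: "t": time; "qpos": joint angles; "joint_velocities": joint speeds; "joint_efforts": joint torques, N m; "eef_pos": TCP position; "tcp_rot": TCP orientation; "contact_force": force on the tool from outside, world axes, zero at the start; "torque": the same for the moment, N m; "grip_width": opening from 0.0 (shut) to 1.0 (fully open); "grip_force": force on a finger pad.
Only numpy, scipy, OpenCV 4.12 (cv2) and the standard library are available. Lean on these libraries where they do the work, as an engineer would, in place of code of your own. Each camera call takes 0.05 s, during which the arm holds its last target. There are 200 camera calls.

TASK

On the goldsmith's bench, sweep the three brass offcuts (a short square bar, a round slug and an angle piece) along the raised sorting board with the closed fingers, over the open end where the metal scrap tray stands, so that all three lie in the tray. Only push them: do not pick up or lift any of them. Leave the ring stand where it stands on the board, and the mug and the jar where they are.

Things in the scene. Friction and masses are not known exactly. Their poses are not given: they have to be found in the camera images.
- board: Fixed raised grey laminate sorting board, 232 mm along its x, 200 mm along its y, flat top 40 mm above the bench, turned up to 0.35 rad about the vertical. Origin: centre of its underside, z up. Along both x edges (near and far from the robot) a dark lip 6 mm wide stands 6 mm above the top, inner faces at x = -110 and +110 mm. The y ends (-100, +100 mm) are open: things can be pushed off there.
- tray: Scrap tray, open-topped aluminium box fixed to the bench, 1 mm off one open y end of the board (sometimes +y, sometimes -y), parallel to it. Outside 220 mm along its x, 110 mm along its y, 30 mm high, walls and floor 3 mm thick; its rim is 10 mm below the board's top. Origin: centre of its underside, axes parallel to the board's.
- slab: Fixed flat soldering slab, a white tile on a dark wooden base, 220 x 110 x 28 mm high, standing 1 mm off the other open y end of the board. Not a place for the offcuts. Origin at the centre of its underside.
- bar: Brass offcut: square bar 36 mm long (its x) and 14 x 14 mm, about 60 g, lying loose on the board's top at any yaw. Origin at the centre of its underside.
- slug: Brass offcut: round slug 26 mm in diameter and 14 mm high, about 63 g, standing flat on the board's top. Origin at the centre of its underside.
- angle: Brass offcut: L-shaped angle piece, legs 30 mm long and 7 mm thick, 14 mm high, about 44 g, lying loose on the board's top at any yaw. Origin on the underside, at the centre of its 30 x 30 mm outline (the legs run along the -y and the -x side).
- stand: Bystander: small loose wooden cone, 28 mm in diameter at the foot and 45 mm high, with a finished ring on it, standing on the board's top near the far lip (centre 26 mm from its inner face, beyond all the offcuts). Stays where it is. Origin at the centre of its underside.
- mug: Bystander: loose blue mug, 84 mm in diameter and 85 mm high, handle to +y, files standing in it up to 190 mm. It stands on the bench on the left (+y), clear of the board, tray and slab. Origin at the centre of its underside.
- jar: Bystander: loose white jar with a green lid, 72 mm in diameter and 85 mm high, on the bench on the right (-y), clear of the board, tray and slab. Origin at the centre of its underside.

How it is judged (in metres and radians):
At the end, for the whole second after the job is handed in: Bar, slug and angle piece lie at rest inside the scrap tray (origins within its walls and under 34 mm above the bench: on its floor or on one another, not on the rim); ring stand upright (0.2 rad) and within 12 mm of its start; mug and jar within 20 mm of theirs (x of bar in the frame of tray between -0.107 and 0.107 m and y of bar in the frame of tray between -0.052 and 0.052 m and z of each of bar, slug, angle in the frame of tray below 0.034 m and linear speed of each of bar, slug, angle below 0.03 m/s and x of slug in the frame of tray between -0.107 and 0.107 m and y of slug in the frame of tray between -0.052 and 0.052 m and x of angle in the frame of tray between -0.107 and 0.107 m and y of angle in the frame of tray between -0.052 and 0.052 m and distance of stand from where it was at the start of the episode below 0.012 m and angle between stand's own z axis and vertical below 0.2 rad and distance of each of mug, jar from where it was at the start of the episode below 0.02 m); the robot touches nothing.
It fails at once if an offcut is lifted more than 25 mm above the board's top (height (world z) of any of bar, slug, angle above 0.065 m).
It fails at once if the ring stand is shifted by more than 12 mm or tipped (distance of stand from where it was at the start of the episode above 0.012 m or angle between stand's own z axis and vertical above 0.3 rad).
It fails at once if the mug or the jar is shifted by more than 20 mm (distance of any of mug, jar from where it was at the start of the episode above 0.02 m).
It also fails if it takes over 64 s, if anything falls off the work surface, if the arm or the gripper's body presses on something with over 40 N, if the wrist force passes 120 N, or if a joint passes its speed limit or range.

## Working session

There is one attempt and no reset: what is moved stays moved. The work goes in short steps, Python scripts to look and compute and a tool call to move; the robot and the scene stay as the last step left them, time stands still between calls to the robot, and variables do not carry over. Pictures are saved under pics/ and viewed, at most 10 in all, crops included, and the job is handed in when it is done.

Besides the shell and the picture viewer there is one more tool, called by a JSON object that holds its "fn" and its "kwargs", one argument or row to a line. move_arm: Moves the arm, as the interface text tells. Its arguments: {"type":"object","properties":{"xyz":{"type":"array","items":{"type":"array","items":{"type":"number"}}},"twist":{"type":"array","items":{"type":"array","items":{"type":"number"}}},"jaw":{"type":"array","items":{"type":"number"}},"grip_force":{"type":"number"}},"required":["xyz","twist","jaw"]}

```bash
mkdir -p pics
python3 - <<'E'
from plant import bot
import cv2,numpy as np
s=bot.state();print(s['t'],s['eef_pos'],np.round(s['tcp_rot'],3).tolist())
p=bot.get_image("top");cv2.imwrite("pics/top.png",p['img'][:,:,::-1])
np.savez("top.npz",**{k:v for k,v in p.items()})
for n in "board tray slab bar slug angle stand mug jar".split():
    for d in bot.place_of(p,n)[:2]: print(n,np.round(d['at'],1),d['conf'])
E
```

```text
0.0 [255.78065428 624.43991986 230.57409502] [[-0.925, 0.379, -0.0], [0.379, 0.925, -0.001], [0.0, -0.001, -1.0]]
board [598.6  19.6  -3.1] 0.7
tray [ 636.4 -134.6   -1.3] 0.96
slab [555.2 168.2  -0.8] 0.71
bar [534.3 -22.   39.5] 0.52
slug [573.1  -6.   39.1] 0.52
slug [552.6 166.2   1. ] 0.17
angle [607.5  57.   36.3] 0.44
stand [692.6  -1.4  37.8] 0.59
mug [482.4 412.7  -1.3] 0.87
jar [ 4.674e+02 -4.287e+02  3.000e-01] 0.69
```

View pics/top.png

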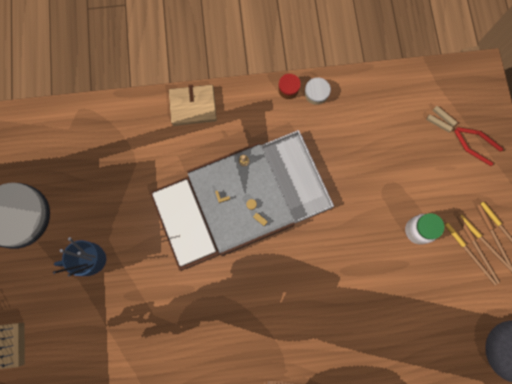

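The board is in the middle of the picture, with the tray at its right (-y) end near (300,175) and the slab on the left near (183,222). The offcuts are at (261,218), (252,204) and (222,196), and the stand is at (244,160). Next I'll refine the yaw and the offcut outlines.

```bash
cat > h.py <<'E'
import numpy as np,cv2
def world(p,u,v,z):
    d=np.stack([(u-p['cx'])/p['fx'],(v-p['cy'])/p['fy'],np.ones(len(u))])
    D=p['R'].T@d; C=-p['R'].T@p['t']
    return (C[:,None]+D*((z-C[2])/D[2])).T
def cloud(p):
    v,u=np.mgrid[:384,:512];Z=p['range_z'];d=np.stack([(u-p['cx'])/p['fx']*Z,(v-p['cy'])/p['fy']*Z,Z],-1)
    return (d-p['t'])@p['R']
E
python3 - <<'E'
from h import *
p={k:v for k,v in np.load("top.npz").items()}
W=cloud(p)
m=((abs(W[...,2]-40)<5)&(abs(W[...,0]-600)<170)&(abs(W[...,1]-20)<170)).astype(np.uint8)
n,l,st,c=cv2.connectedComponentsWithStats(m);i=1+st[1:,4].argmax()
r=cv2.minAreaRect(W[l==i][:,:2].astype(np.float32));print('board',r)
hsv=cv2.cvtColor(p['img'],cv2.COLOR_RGB2HSV)
b=np.float32(cv2.boxPoints(r));print(b)
mm=((hsv[...,1]>90)).astype(np.uint8)
ins=np.array([[cv2.pointPolygonTest(b,(float(W[y,x,0]),float(W[y,x,1])),True)>4 for x in range(512)] for y in range(384)])
n,l,st,c=cv2.connectedComponentsWithStats(mm*ins.astype(np.uint8))
th=.25
for i in range(1,n):
    if st[i,4]<8: continue
    y,x=np.nonzero(l==i);w=world(p,x,y,54.)
    print(c[i].round(),st[i,4],w.mean(0).round(1),cv2.minAreaRect(w[:,:2].astype(np.float32)))
v=cv2.resize(p['img'][120:280,140:340,::-1],(800,640),interpolation=2)[:600];cv2.imwrite("pics/crop.png",v)
E
```

```text
board ((599.9375, 17.090713500976562), (232.84803771972656, 202.9288330078125), 16.25912857055664)
[[ 459.76163   81.90047]
 [ 516.578   -112.91229]
 [ 740.1134   -47.71904]
 [ 683.297    147.09372]]
[253. 145.] 14 [727.  -29.8  54. ] ((727.5699462890625, -29.745067596435547), (4.191585540771484, 27.735570907592773), 17.701547622680664)
[227. 156.] 52 [706.8  39.8  54. ] ((707.1268310546875, 38.99647903442383), (3.786893129348755, 104.21293640136719), 16.73786163330078)
[243. 160.] 78 [691.   -1.3  54. ] ((691.6446533203125, -1.5596771240234375), (22.917097091674805, 23.772014617919922), 83.56359100341797)
[198. 167.] 18 [683.9 116.5  54. ] ((683.9495239257812, 116.56088256835938), (2.2706899642944336, 46.38429260253906), 15.462122917175293)
[221. 197.] 59 [600.1  64.4  54. ] ((599.9494018554688, 65.45407104492188), (37.37165832519531, 19.718841552734375), 54.638954162597656)
[251. 204.] 77 [575.7  -8.8  54. ] ((576.1873779296875, -9.229690551757812), (22.44428062438965, 22.821210861206055), 83.57322692871094)
[260. 219.] 85 [535.3 -26.   54. ] ((535.3250122070312, -26.118816375732422), (35.4991455078125, 14.866098403930664), 42.57905197143555)
```

View pics/crop.png

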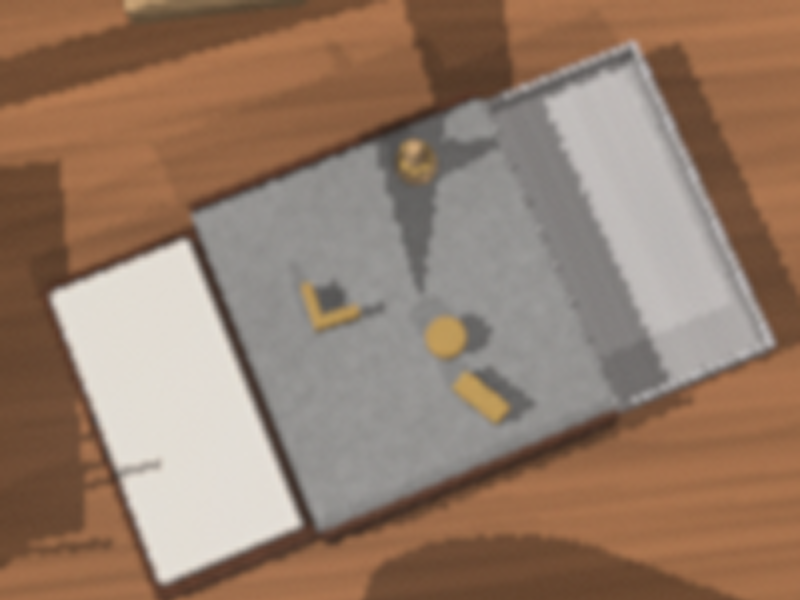

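The board yaw is about 16.3° with its centre at (600,17), and the tray is at -y. In the board frame the pieces lie at:

| Piece | x (mm) | y (mm) |
|---|---|---|
| angle | 18 | 41 |
| slug | -30 | -18 |
| bar | -74 | -23 |
| stand | 83 | -43 |

That gives three separate lanes. I'll stay high until past the mug.

{"fn": "move_arm", "kwargs": {
  "xyz": [
    [-29,-20,0],
    [-57,-40,0],
    [-86,-60,0],
    [-115,-80,0],
    [-143,-100,0]
  ],
  "twist": [
    [0,0,0.09],
    [0,0,0.18],
    [0,0,0.27],
    [0,0,0.36],
    [0,0,0.45]
  ],
  "jaw": [255,255,255,255,255]
}}

```text
t: 0.92
eef_pos: [350.9, 476.4, 231.3]
tcp_rot: [[-0.665, 0.747, 0.0], [0.747, 0.665, 0.0], [-0.0, 0.0, -1.0]]
contact_force: [0.6, -0.4, -0.6]
grip_width: 0.301
grip_force: 0.0
```

{"fn": "move_arm", "kwargs": {
  "xyz": [
    [-36,-6,0],
    [-72,-12,0],
    [-108,-18,0],
    [-144,-24,0],
    [-180,-30,0]
  ],
  "twist": [
    [0,0,0.09],
    [0,0,0.18],
    [0,0,0.27],
    [0,0,0.36],
    [0,0,0.447]
  ],
  "jaw": [255,255,255,255,255]
}}

```text
t: 1.33
eef_pos: [448.9, 322.3, 231.6]
tcp_rot: [[-0.277, 0.961, 0.0], [0.961, 0.277, 0.0], [0.0, 0.001, -1.0]]
contact_force: [1.3, -0.1, -0.3]
grip_width: 0.0
grip_force: 0.0
```

{"fn": "move_arm", "kwargs": {
  "xyz": [
    [-40,12,0],
    [-80,24,0],
    [-120,36,0],
    [-160,48,0],
    [-200,60,0]
  ],
  "twist": [
    [0,0,0],
    [0,0,0],
    [0,0,0],
    [0,0,0],
    [0,0,0]
  ],
  "jaw": [255,255,255,255,255]
}}

```text
t: 1.75
eef_pos: [562.6, 147.3, 231.6]
tcp_rot: [[-0.281, 0.96, 0.001], [0.96, 0.281, 0.0], [0.0, 0.001, -1.0]]
contact_force: [0.3, 1.4, -0.2]
grip_width: 0.001
grip_force: 0.0
```

Run:
```python
from plant import bot
from h import *
s=bot.state();print(s['t'],s['eef_pos'].round(1) if hasattr(s['eef_pos'],'round') else s['eef_pos'])
p=bot.get_image("wrist");cv2.imwrite("pics/w1.png",p['img'][:,:,::-1])
T=np.eye(4);T[:3,:3]=s['tcp_rot'];T[:3,3]=s['eef_pos'];M=np.linalg.inv(T@np.array(p['tool_from_camera']))
p['R']=M[:3,:3];p['t']=M[:3,3]
th=np.radians(16.26);B=np.array([[np.cos(th),np.sin(th)],[-np.sin(th),np.cos(th)]])
hsv=cv2.cvtColor(p['img'],cv2.COLOR_RGB2HSV);W=cloud(p)
m=((hsv[...,1]>90)&(hsv[...,2]>60)&(W[...,2]>46)&(W[...,2]<62)).astype(np.uint8)
n,l,st,c=cv2.connectedComponentsWithStats(m)
for i in range(1,n):
    if st[i,4]<150: continue
    w=W[l==i];b=(w[:,:2]-[600,17])@B.T
    print(c[i].round(),st[i,4],'z',np.median(w[:,2]).round(1),'board min/max',np.percentile(b,1,0).round(1),np.percentile(b,99,0).round(1),cv2.minAreaRect(b.astype(np.float32)))
t=(abs(W[...,2]-40)<4);print('top z',np.median(W[...,2][t]))
```

```text
1.75 [562.6 147.3 231.6]
[278. 244.] 153 z 52.6 board min/max [ 4.7 49.8] [33.1 58.4] ((18.79566192626953, 53.683616638183594), (8.25914478302002, 28.816133499145508), 86.3670883178711)
top z 39.068196802615226
```

View pics/w1.png

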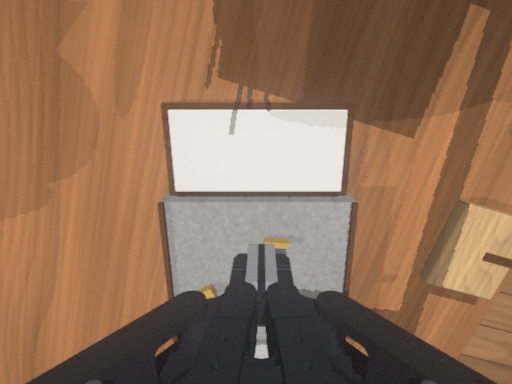

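The wrist view shows the angle's rear leg at (278,244), board x 5 to 33 and y about 58, facing the push squarely. The slab's long edges are level in the picture, so the tool is aligned with the board. I'll descend behind the angle.

{"fn": "move_arm", "kwargs": {
  "xyz": [
    [-30,10,20],
    [-57,19,45],
    [-57,19,86],
    [-57,19,127],
    [-57,19,160]
  ],
  "twist": [
    [0,0,0],
    [0,0,0],
    [0,0,0],
    [0,0,0],
    [0,0,0]
  ],
  "jaw": [255,255,255,255,255]
}}

```text
t: 2.22
eef_pos: [595.5, 99.2, 68.4]
tcp_rot: [[-0.28, 0.96, -0.001], [0.96, 0.28, -0.0], [0.0, -0.001, -1.0]]
contact_force: [-0.2, 0.9, -1.1]
grip_width: 0.002
grip_force: 0.0
```

{"fn": "move_arm", "kwargs": {
  "xyz": [
    [0,0,15],
    [0,0,24],
    [0,0,27],
    [0,0,27]
  ],
  "twist": [
    [0,0,0],
    [0,0,0],
    [0,0,0],
    [0,0,0]
  ],
  "jaw": [255,255,255,255]
}}

```text
t: 2.55
eef_pos: [596.3, 100.0, 44.7]
tcp_rot: [[-0.281, 0.96, 0.0], [0.96, 0.281, 0.0], [-0.0, 0.0, -1.0]]
contact_force: [0.3, 0.9, 0.1]
grip_width: -0.001
grip_force: 0.0
```

Now the angle sweep: 215 mm along tool -x.

{"fn": "move_arm", "kwargs": {
  "xyz": [
    [-8,0,0],
    [-18,0,0],
    [-28,0,0],
    [-38,0,0],
    [-48,0,0]
  ],
  "twist": [
    [0,0,0],
    [0,0,0],
    [0,0,0],
    [0,0,0],
    [0,0,0]
  ],
  "jaw": [255,255,255,255,255]
}}

```text
t: 2.97
eef_pos: [610.2, 52.5, 44.9]
tcp_rot: [[-0.281, 0.96, 0.001], [0.96, 0.281, 0.0], [-0.0, 0.001, -1.0]]
contact_force: [-0.5, 0.2, 0.3]
grip_width: -0.002
grip_force: 0.3
```

{"fn": "move_arm", "kwargs": {
  "xyz": [
    [-11,0,0],
    [-22,0,0],
    [-33,0,0],
    [-44,0,0],
    [-55,0,0]
  ],
  "twist": [
    [0,0,0],
    [0,0,0],
    [0,0,0],
    [0,0,0],
    [0,0,0]
  ],
  "jaw": [255,255,255,255,255]
}}

```text
t: 3.38
eef_pos: [625.3, -0.1, 44.2]
tcp_rot: [[-0.281, 0.96, -0.0], [0.96, 0.281, -0.0], [-0.0, -0.0, -1.0]]
contact_force: [-0.4, 0.6, 0.1]
grip_width: 0.001
grip_force: 0.2
```

{"fn": "move_arm", "kwargs": {
  "xyz": [
    [-11,0,0],
    [-22,0,0],
    [-33,0,0],
    [-44,0,0],
    [-55,0,0]
  ],
  "twist": [
    [0,0,0],
    [0,0,0],
    [0,0,0],
    [0,0,0],
    [0,0,0]
  ],
  "jaw": [255,255,255,255,255]
}}

```text
t: 3.8
eef_pos: [640.8, -52.8, 44.3]
tcp_rot: [[-0.281, 0.96, -0.0], [0.96, 0.281, -0.0], [-0.0, -0.0, -1.0]]
contact_force: [0.4, 1.7, 0.2]
grip_width: 0.002
grip_force: 0.2
```

{"fn": "move_arm", "kwargs": {
  "xyz": [
    [-12,0,0],
    [-24,0,0],
    [-36,0,0],
    [-48,0,0],
    [-57,0,0]
  ],
  "twist": [
    [0,0,0],
    [0,0,0],
    [0,0,0],
    [0,0,0],
    [0,0,0]
  ],
  "jaw": [255,255,255,255,255]
}}

```text
t: 4.22
eef_pos: [656.9, -107.9, 44.3]
tcp_rot: [[-0.281, 0.96, -0.0], [0.96, 0.281, -0.0], [-0.0, -0.0, -1.0]]
contact_force: [-0.2, 0.2, 0.0]
grip_width: 0.001
grip_force: 0.0
```

```bash
cat > look.py <<'E'
import sys
from plant import bot
from h import *
s=bot.state();print(s['t'],np.round(s['eef_pos'],1),np.round(s['contact_force'],1))
p=bot.get_image("top")
cv2.imwrite("pics/%s.png"%sys.argv[1],cv2.resize(p['img'][120:280,140:340,::-1],(750,600),interpolation=2))
th=np.radians(16.26);B=np.array([[np.cos(th),np.sin(th)],[-np.sin(th),np.cos(th)]])
for n in "bar slug angle stand".split():
    for d in bot.place_of(p,n)[:1]: print(n,'board',(B@(np.array(d['at'][:2])-[600,17])).round(1),'z',round(d['at'][2],1),d['conf'])
E
python3 look.py a1
```

```text
4.2167 [ 656.9 -107.9   44.3] [-0.2  0.2  0. ]
bar board [-70.4 -20.3] z 36.2 0.43
slug board [  -3.2 -155.6] z -2.3 0.65
stand board [ 80.6 -41.7] z 38.0 0.41
```

View pics/a1.png

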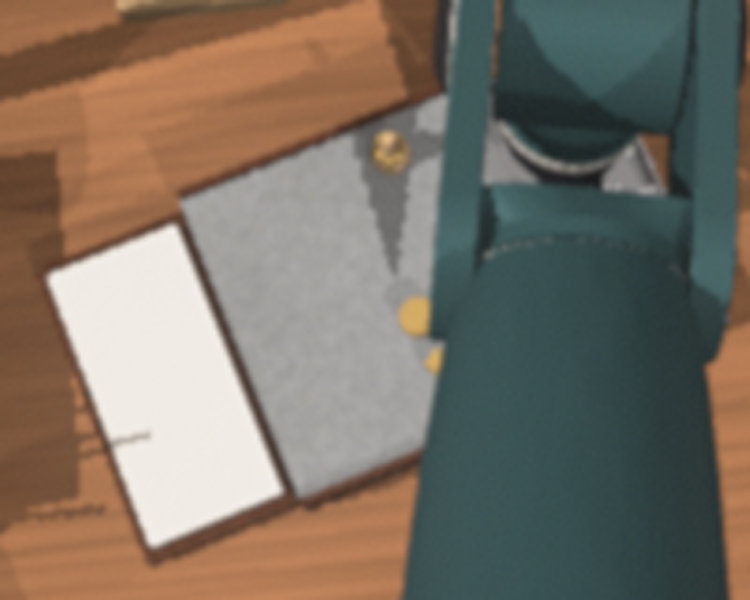

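The angle has gone off the board, which matches the clean sweep. The slug at (415,315) and the bar at (437,360) are undisturbed, and the stand at (390,152) hasn't moved. Slug next: lift, go back, descend and sweep.

{"fn": "move_arm", "kwargs": {
  "xyz": [
    [0,0,-30],
    [10,-10,-60],
    [45,-25,-60],
    [84,-37,-60],
    [124,-49,-60]
  ],
  "twist": [
    [0,0,0],
    [0,0,0],
    [0,0,0],
    [0,0,0],
    [0,0,0]
  ],
  "jaw": [255,255,255,255,255]
}}

```text
t: 4.88
eef_pos: [573.6, -0.1, 104.7]
tcp_rot: [[-0.281, 0.96, 0.001], [0.96, 0.281, 0.0], [-0.0, 0.001, -1.0]]
contact_force: [0.0, 0.1, 0.4]
grip_width: 0.001
grip_force: 0.0
```

{"fn": "move_arm", "kwargs": {
  "xyz": [
    [36,0,0],
    [36,0,30],
    [36,0,52],
    [36,0,60],
    [36,0,60]
  ],
  "twist": [
    [0,0,0],
    [0,0,0],
    [0,0,0],
    [0,0,0],
    [0,0,0]
  ],
  "jaw": [255,255,255,255,255]
}}

```text
t: 5.3
eef_pos: [563.4, 33.7, 42.5]
tcp_rot: [[-0.282, 0.959, -0.003], [0.959, 0.282, -0.0], [0.001, -0.003, -1.0]]
contact_force: [-0.4, -0.4, 0.3]
grip_width: 0.001
grip_force: 0.0
```

```bash
python3 look.py s1
python3 - <<'E'
from plant import bot
from h import *
s=bot.state();p=bot.get_image("side");cv2.imwrite("pics/side.png",p['img'][:,:,::-1])
E
```

```text
5.3 [563.4  33.7  42.5] [-0.4 -0.4  0.3]
bar board [-71.2 -19.1] z 37.4 0.53
angle board [   8.3 -120.4] z 15.8 0.48
```

View pics/side.png

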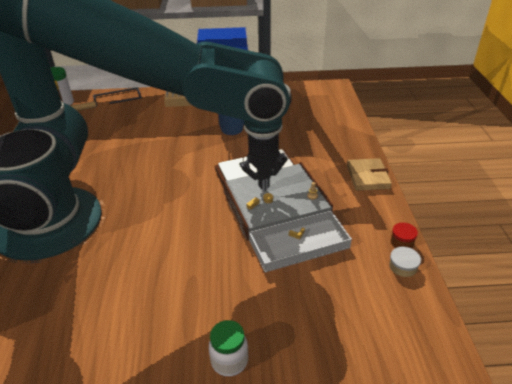

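The angle lies in the tray at (296,234), and the finger is behind the slug at (267,197). Sweeping the slug.

{"fn": "move_arm", "kwargs": {
  "xyz": [
    [-8,0,0],
    [-18,0,0],
    [-28,0,0],
    [-38,0,0],
    [-48,0,0]
  ],
  "twist": [
    [0,0,0],
    [0,0,0],
    [0,0,0],
    [0,0,0],
    [0,0,0]
  ],
  "jaw": [255,255,255,255,255]
}}

```text
t: 6.02
eef_pos: [578.4, -14.1, 44.4]
tcp_rot: [[-0.281, 0.96, 0.0], [0.96, 0.281, 0.0], [0.0, 0.0, -1.0]]
contact_force: [-0.3, 1.1, -0.1]
grip_width: 0.003
grip_force: 0.5
```

{"fn": "move_arm", "kwargs": {
  "xyz": [
    [-11,0,0],
    [-22,0,0],
    [-33,0,0],
    [-44,0,0],
    [-55,0,0]
  ],
  "twist": [
    [0,0,0],
    [0,0,0],
    [0,0,0],
    [0,0,0],
    [0,0,0]
  ],
  "jaw": [255,255,255,255,255]
}}

```text
t: 6.43
eef_pos: [593.8, -66.8, 44.3]
tcp_rot: [[-0.281, 0.96, -0.0], [0.96, 0.281, -0.0], [0.0, -0.0, -1.0]]
contact_force: [0.7, 0.0, 1.4]
grip_width: -0.003
grip_force: 0.2
```

{"fn": "move_arm", "kwargs": {
  "xyz": [
    [-12,0,0],
    [-24,0,0],
    [-36,0,0],
    [-48,0,0],
    [-58,0,0]
  ],
  "twist": [
    [0,0,0],
    [0,0,0],
    [0,0,0],
    [0,0,0],
    [0,0,0]
  ],
  "jaw": [255,255,255,255,255]
}}

```text
t: 6.85
eef_pos: [610.2, -122.6, 44.3]
tcp_rot: [[-0.281, 0.96, -0.0], [0.96, 0.281, -0.0], [-0.0, -0.0, -1.0]]
contact_force: [-0.1, -0.4, 0.3]
grip_width: -0.002
grip_force: 0.0
```

{"fn": "move_arm", "kwargs": {
  "xyz": [
    [0,0,-30],
    [10,-10,-60],
    [45,-25,-60],
    [84,-37,-60],
    [124,-43,-60]
  ],
  "twist": [
    [0,0,0],
    [0,0,0],
    [0,0,0],
    [0,0,0],
    [0,0,0]
  ],
  "jaw": [255,255,255,255,255]
}}

```text
t: 7.27
eef_pos: [532.6, -14.3, 104.7]
tcp_rot: [[-0.279, 0.96, 0.001], [0.96, 0.279, -0.0], [-0.0, 0.0, -1.0]]
contact_force: [0.5, 0.3, 0.2]
grip_width: 0.002
grip_force: 0.0
```

Run:
```python
from plant import bot
from h import *
s=bot.state();print(s['t'],np.round(s['eef_pos'],1))
p=bot.get_image("side");cv2.imwrite("pics/side2.png",cv2.resize(p['img'][140:280,200:370,::-1],(728,600),interpolation=2))
th=np.radians(16.26);B=np.array([[np.cos(th),np.sin(th)],[-np.sin(th),np.cos(th)]])
for n in "bar slug angle stand".split():
    for d in bot.place_of(p,n)[:1]: print(n,(B@(np.array(d['at'][:2])-[600,17])).round(1),'z',round(d['at'][2],1),d['conf'])
```

```text
7.2667 [532.6 -14.3 104.7]
bar [  4.2 408.6] z -0.2 0.73
slug [ -31.9 -102.5] z 14.8 0.64
angle [   1.5 -121.5] z 18.4 0.65
stand [ 80.3 -47.3] z 41.1 0.44
```

View pics/side2.png

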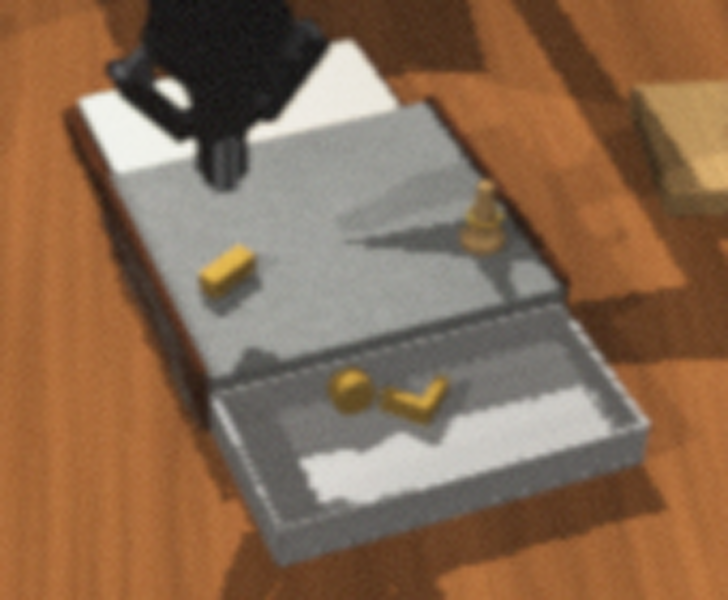

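The slug is in the tray at (350,390) but stands on edge against the near wall, so its origin is marginal at the limit. I'll check that after the bar. The bar is at (228,270), and I'll sweep it faster at the edge so it lands away from the wall.

{"fn": "move_arm", "kwargs": {
  "xyz": [
    [34,0,0],
    [34,0,30],
    [34,0,52],
    [34,0,60],
    [34,0,60]
  ],
  "twist": [
    [0,0,0],
    [0,0,0],
    [0,0,0],
    [0,0,0],
    [0,0,0]
  ],
  "jaw": [255,255,255,255,255]
}}

```text
t: 7.93
eef_pos: [523.6, 17.5, 42.3]
tcp_rot: [[-0.28, 0.96, -0.004], [0.96, 0.28, -0.0], [0.001, -0.004, -1.0]]
contact_force: [-0.0, -0.7, -1.0]
grip_width: 0.003
grip_force: 0.0
```

{"fn": "move_arm", "kwargs": {
  "xyz": [
    [-6,0,0],
    [-14,0,0],
    [-24,0,0],
    [-37,0,0],
    [-53,0,0]
  ],
  "twist": [
    [0,0,0],
    [0,0,0],
    [0,0,0],
    [0,0,0],
    [0,0,0]
  ],
  "jaw": [255,255,255,255,255]
}}

```text
t: 8.35
eef_pos: [539.8, -33.9, 45.2]
tcp_rot: [[-0.281, 0.96, 0.001], [0.96, 0.281, -0.0], [-0.0, 0.001, -1.0]]
contact_force: [-0.4, 1.3, 0.2]
grip_width: 0.001
grip_force: 0.4
```

{"fn": "move_arm", "kwargs": {
  "xyz": [
    [-19,0,0],
    [-41,0,0],
    [-65,0,0],
    [-89,0,0],
    [-107,0,0]
  ],
  "twist": [
    [0,0,0],
    [0,0,0],
    [0,0,0],
    [0,0,0],
    [0,0,0]
  ],
  "jaw": [255,255,255,255,255]
}}

```text
t: 8.77
eef_pos: [569.8, -138.3, 45.0]
tcp_rot: [[-0.28, 0.96, 0.001], [0.96, 0.28, -0.001], [-0.001, 0.001, -1.0]]
contact_force: [0.6, 0.7, -0.1]
grip_width: 0.0
grip_force: 0.0
```

{"fn": "move_arm", "kwargs": {
  "xyz": [
    [0,0,-40],
    [35,0,-60],
    [75,0,-80],
    [115,0,-100],
    [155,0,-120]
  ],
  "twist": [
    [0,0,0],
    [0,0,0],
    [0,0,0],
    [0,0,0],
    [0,0,0]
  ],
  "jaw": [255,255,255,255,255]
}}

```text
t: 9.18
eef_pos: [527.6, 5.5, 161.9]
tcp_rot: [[-0.28, 0.96, 0.001], [0.96, 0.28, -0.0], [-0.0, 0.001, -1.0]]
contact_force: [0.9, -0.9, -0.1]
grip_width: 0.001
grip_force: 0.0
```

```bash
cat > tray.py <<'E'
import sys
from plant import bot
from h import *
s=bot.state();print(s['t'],np.round(s['eef_pos'],1))
th=np.radians(16.26);B=np.array([[np.cos(th),np.sin(th)],[-np.sin(th),np.cos(th)]])
for cam,(a,b,c,d) in dict(side=(200,280,240,360),top=(120,230,230,345)).items():
    p=bot.get_image(cam);W=cloud(p);b_=(W[...,:2]-[600,17])@B.T
    hsv=cv2.cvtColor(p['img'],cv2.COLOR_RGB2HSV)
    m=((hsv[...,1]>90)&(b_[...,1]<-98)&(b_[...,1]>-207)&(abs(b_[...,0])<105)&(W[...,2]<45)).astype(np.uint8)
    n,l,st,ce=cv2.connectedComponentsWithStats(m)
    for i in range(1,n):
        if st[i,4]<15: continue
        q=b_[l==i];z=W[...,2][l==i];print(cam,st[i,4],'min',np.percentile(q,3,0).round(1),'max',np.percentile(q,97,0).round(1),'z',np.percentile(z,[3,50,97]).round(1))
    for n in "bar slug angle stand".split():
        for e in bot.place_of(p,n)[:1]: print(cam,n,(B@(np.array(e['at'][:2])-[600,17])).round(1),'z',round(e['at'][2],1),round(e['conf'],2))
    if cam=='side': im1=cv2.resize(p['img'][a:b,c:d,::-1],(400,267),interpolation=2)
    else: im2=cv2.resize(p['img'][a:b,c:d,::-1],(400,330),interpolation=2)
cv2.imwrite("pics/%s.png"%sys.argv[1],np.vstack([im1,im2]))
E
python3 tray.py t1
```

```text
9.1833 [527.6   5.5 161.9]
side 88 min [ -43.3 -120.2] max [ -21.  -106.8] z [ 6.  22.1 30.6]
side 103 min [ -14.2 -140.5] max [  21.  -113.9] z [ 1.4 14.1 18.7]
side 124 min [ -94.3 -145.5] max [ -60.1 -117.9] z [ 3.5 15.1 19.1]
side bar [   1.7 -121.1] z 17.7 0.54
side slug [-256.3 -393. ] z -3.2 0.53
side angle [   4.3 -119.7] z 16.1 0.52
side stand [ 84.5 -46.1] z 39.2 0.59
top 79 min [ -91.9 -143.9] max [ -59.6 -130.5] z [ 6.9 17.5 21.2]
top bar [ -72.3 -136.1] z 13.9 0.38
top angle [ -1.5 409.4] z -1.1 0.65
```

View pics/t1.png

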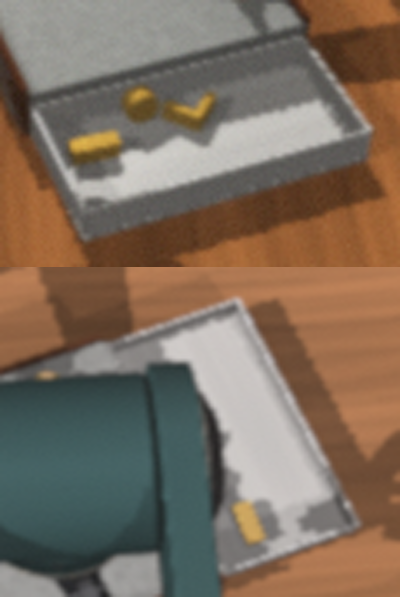

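The bar and the angle lie flat and well inside. The slug at (141,104) in the upper half stands on edge flush with the near wall, board y -105 to -119 with its top at about z 29. I'll tip it over by touching its top front edge with the closed fingertips and pushing toward -y.

{"fn": "move_arm", "kwargs": {
  "xyz": [
    [-38,10,0],
    [-76,20,20],
    [-112,30,40],
    [-142,39,65],
    [-142,39,104]
  ],
  "twist": [
    [0,0,0],
    [0,0,0],
    [0,0,0],
    [0,0,0],
    [0,0,0]
  ],
  "jaw": [255,255,255,255,255]
}}

```text
t: 10.1
eef_pos: [608.4, -124.8, 57.3]
tcp_rot: [[-0.278, 0.961, 0.004], [0.961, 0.278, -0.002], [-0.003, 0.004, -1.0]]
contact_force: [2.3, 0.1, -0.6]
grip_width: -0.0
grip_force: 0.0
```

{"fn": "move_arm", "kwargs": {
  "xyz": [
    [0,0,10],
    [0,0,18],
    [0,0,24],
    [0,0,26],
    [0,0,26]
  ],
  "twist": [
    [0,0,0],
    [0,0,0],
    [0,0,0],
    [0,0,0],
    [0,0,0]
  ],
  "jaw": [255,255,255,255,255]
}}

```text
t: 10.52
eef_pos: [605.7, -119.2, 31.6]
tcp_rot: [[-0.282, 0.959, 0.002], [0.959, 0.282, -0.0], [-0.001, 0.001, -1.0]]
contact_force: [0.3, 0.0, -0.4]
grip_width: -0.001
grip_force: 0.0
```

{"fn": "move_arm", "kwargs": {
  "xyz": [
    [0,0,-5],
    [9,0,-5],
    [9,0,-5],
    [9,0,0],
    [9,0,0]
  ],
  "twist": [
    [0,0,0],
    [0,0,0],
    [0,0,0],
    [0,0,0],
    [0,0,0]
  ],
  "jaw": [255,255,255,255,255]
}}

```text
t: 10.93
eef_pos: [602.4, -110.7, 29.6]
tcp_rot: [[-0.282, 0.96, -0.0], [0.96, 0.282, 0.0], [0.0, -0.0, -1.0]]
contact_force: [-0.8, 0.0, -0.0]
grip_width: 0.001
grip_force: 0.0
```

{"fn": "move_arm", "kwargs": {
  "xyz": [
    [0,0,1],
    [0,0,2],
    [0,0,2]
  ],
  "twist": [
    [0,0,0],
    [0,0,0],
    [0,0,0]
  ],
  "jaw": [255,255,255]
}}

```text
t: 11.18
eef_pos: [603.1, -111.3, 28.6]
tcp_rot: [[-0.281, 0.96, 0.001], [0.96, 0.281, -0.0], [-0.001, 0.001, -1.0]]
contact_force: [0.4, -1.0, 4.7]
grip_width: 0.003
grip_force: 2.1
```

Contact at z ≈ 28.6 with 5 N. Press slightly more and push toward -y.

{"fn": "move_arm", "kwargs": {
  "xyz": [
    [0,0,1],
    [-3,0,1],
    [-6,0,1.5],
    [-9,0,2],
    [-13,0,3]
  ],
  "twist": [
    [0,0,0],
    [0,0,0],
    [0,0,0],
    [0,0,0],
    [0,0,0]
  ],
  "jaw": [255,255,255,255,255]
}}

```text
t: 11.6
eef_pos: [606.8, -123.9, 25.7]
tcp_rot: [[-0.281, 0.96, 0.001], [0.96, 0.281, -0.0], [-0.001, 0.001, -1.0]]
contact_force: [0.7, -0.9, 3.0]
grip_width: -0.001
grip_force: 1.3
```

{"fn": "move_arm", "kwargs": {
  "xyz": [
    [0,0,-40],
    [40,0,-40],
    [80,0,-50],
    [120,0,-50],
    [160,0,-50]
  ],
  "twist": [
    [0,0,0],
    [0,0,0],
    [0,0,0],
    [0,0,0],
    [0,0,0]
  ],
  "jaw": [255,255,255,255,255]
}}

```text
t: 12.02
eef_pos: [560.8, 31.2, 75.5]
tcp_rot: [[-0.28, 0.96, 0.001], [0.96, 0.28, 0.0], [-0.0, 0.001, -1.0]]
contact_force: [1.0, 1.2, 0.2]
grip_width: -0.002
grip_force: 0.0
```

```bash
python3 tray.py t2
```

```text
12.0167 [560.8  31.2  75.5]
side 193 min [ -43.6 -144.2] max [  19.3 -118.7] z [ 3.2 15.7 19.9]
side 112 min [ -94.2 -145.3] max [ -60.7 -130.2] z [ 4.1 15.3 19.4]
side bar [ -75.7 -134.9] z 18.1 0.62
side slug [ -33.  -128.4] z 15.1 0.52
side angle [   2.4 -120.6] z 18.3 0.63
side stand [ 85.  -45.4] z 38.6 0.42
top 49 min [ -12.5 -137.8] max [  20.8 -119.9] z [ 8.2 16.7 20.6]
top 68 min [ -42.  -142.1] max [ -20.6 -121.6] z [13.6 18.1 22.6]
top 68 min [ -91.9 -143.5] max [ -60.7 -130.8] z [14.  17.5 21.4]
top bar [ -72.3 -136.3] z 11.8 0.62
top slug [ -31.7 -130.9] z 17.0 0.58
top angle [   7.8 -125.4] z 15.0 0.51
top stand [ -73.2 -133.4] z 14.1 0.37
```

View pics/t2.png

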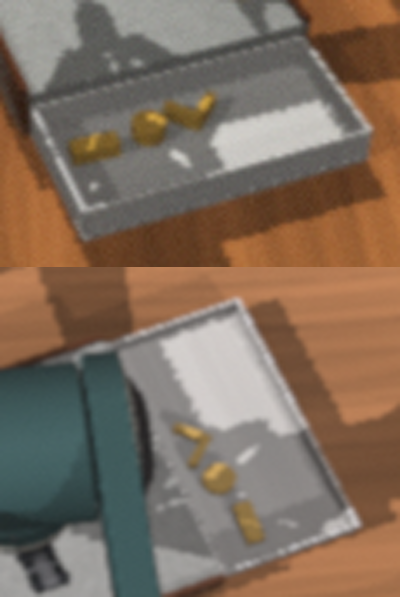

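The slug now lies flat at about (-32,-131) in the board frame. Bar, slug and angle are all well inside the tray, at (247,520), (217,478) and (195,440) in the lower half. I'll raise the arm and hand in.

{"fn": "move_arm", "kwargs": {
  "xyz": [
    [0,0,-30],
    [0,0,-60],
    [0,0,-80],
    [0,0,-80],
    [0,0,-80]
  ],
  "twist": [
    [0,0,0],
    [0,0,0],
    [0,0,0],
    [0,0,0],
    [0,0,0]
  ],
  "jaw": [255,255,255,255,255]
}}

```text
t: 12.93
eef_pos: [561.9, 29.5, 156.2]
tcp_rot: [[-0.28, 0.96, 0.002], [0.96, 0.28, -0.0], [-0.001, 0.002, -1.0]]
contact_force: [0.3, -0.1, -1.6]
grip_width: -0.001
grip_force: 0.0
```

```bash
python3 -c "
from plant import bot
print(bot.close_job())"
```

```text
the job is handed in; nothing more can be done
None
```

Job handed in at about 13 s: the last look showed the bar, slug and angle flat in the scrap tray and the stand in place; the arm stayed clear of the mug and jar, whose positions I didn't re-measure, and the hand-in returned no verdict.

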